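Turn the clamped coaxial line so that its sampling port stands upright

ROBOT

A 6-joint arm with a two-finger parallel gripper is mounted at the origin on the work surface. World frame = base frame: x ahead of the robot, y to its left, z up, the work surface at z = 0. Lengths are in m, angles in rad, forces in N, time in s.
With the tool pointing down it reaches from about 0.25 to 0.8 m from the base axis. Payload 3.9 kg.
Tool frame: the origin (TCP) lies at the centre of the arm's flange, where the gripper is bolted on; the fingertips stand 173 mm ahead of it and the grasp point (between the pads) lies 155 mm ahead of it; x points along the fingers, z is the direction in which the jaws open and shut, and the axes are right-handed (so a half turn about x gives the same grasp; the last joint's range is limited). The gripper opens to 85 mm and grips with 20 to 120 N. Pads are 22 mm wide; open, the fingers measure 114 mm over their backs; the gripper's body (76 mm by 85 mm) begins 54 mm behind the grasp point. The pads swing forward as they close: fully open they stand 13 mm farther back than shut.
Start: joints at [-1.244, 0.26, -0.138, 1.173, 0, 1.571], TCP at [0.169, -0.497, 0.405] pointing down, gripper open.
Joint ranges: [-2.78, 2.78], [-0.83, 1.72], [-1.28, 1.37], [-1.9, 2.12], [-1.57, 1.48], [-3.14, 3.14]. Speed limits (rad/s): [2.57, 2.57, 3.14, 3.14, 3.14, 3.14].

INTERFACE

Orientations are given as a unit quaternion [w, x, y, z].
In Python, from plant import * gives the robot as it stands.
- The arm moves only by the shell command python3 -m handwheel 'ROWS' [FORCE]. ROWS is JSON, a list of rows, each a list of 7 numbers: the closure in counts, from 0 (fully open) to 255 (shut), then the shift along the world's x, y, z in cm, then the turn, a rotation vector about the world's x, y, z in rad. A call has 1 to 8 rows; each row is the pose to reach, as a shift and turn from the pose measured when the call began; what a row does not reach only later rows make up. A row lasts 1/8 s, in which the tool goes at most 62.5 mm and 10.7 degrees, less where a joint would pass 70% of its speed; a pose out of reach is approached as far as the arm can. A call with a gripper value outside its range is refused whole. The fingers move at their own pace and stop on an object; FORCE is the grip in N (left out, the last holds). Time passes only in rows, so rows that repeat a pose let the fingers close. It gives the time, the measured TCP pose, the force and the opening at its end, in the units of the state.
- observe(): the state, without advancing time (a new reading comes with each control period).
- read_camera(name): name is "scene" or "top"; returns a dict with "pixels" (384x512x3 uint8, red, green, blue), "depth" (384x512 float32, m along the optical axis (not along the pixel's ray), 0 where there is no reading), "intrinsics" (3x3 intrinsics, pixels), "k1" (the pictures are not rectified: a ray, as slopes to the right and down, at radius r is drawn at 1 + k1 r^2 times it, then the intrinsics apply), "extrinsics" (4x4, takes a point from world to camera coordinates). Camera axes: x right, y down, z forward; pixel columns grow to the right and rows downward; lengths in m; the calibration is good to about 2 mm. A picture is of the moment at which its call begins.
- job_done(): hands the job in, once; it reports no verdict.
The state is a dict: "time_s": time; "q": joint angles; "qd": joint speeds; "joint_efforts": joint torques, N m; "eef_pos": TCP position; "ee_rot": TCP orientation; "wrist_force": force on the tool from outside, world axes, zero at the start; "torque": the same for the moment, N m; "opening": finger opening in m.
Only numpy, scipy, OpenCV 4.12 (cv2) and the standard library are available. Lean on these libraries where they do the work, as an engineer would, in place of code of your own. Each camera call takes 0.05 s, during which the arm holds its last target. There are 200 camera calls.

TASK

The copper coaxial line is clamped in the vee blocks with its sampling port leaning over to one side. Back the T-handle clamp screw off just enough to free the line (no more than half a turn), turn the line in the vees until the port points straight up, then screw the clamp down firmly on it again and let go. Leave the other things on the bench where they are.

Things in the scene. Friction and masses are not known exactly. Their poses are not given: they have to be found in the camera images.
- jig: Fixed jig: aluminium plate 130 x 400 x 12 mm on the bench with two grey vee blocks 90 mm wide, 80 high. Origin under the plate's centre; x across it (away from the robot), y along it and along the line held in the vees (robot's left), z up. The block at y = -105 mm (56 mm long) carries the clamp stirrup, 114 x 26 mm, top 134 mm above the bench (boss 138). The other (30 mm) is at y = +145.
- line_axis (a point): The point on the axis of the copper line abreast of its sampling port: 80 mm above the bench, at x = 0, y = +45 mm of the jig. The axis itself runs level along the jig's y. Fixed to the jig; its axes are the jig's.
- roll (a joint): Turning of the line in the vees about the jig's y, rad: 0 = port straight up, positive = port leaning to the jig's +x (away from the robot). Starts between 0.5 and 1.05. With the clamp slack it turns with 2 to 3 N at the port and stays where left; firmly clamped, friction holds it against several times that.
- line: The held part: a copper tube 41 mm in diameter, 372 mm long, along the jig's y, with an 89 mm brass flange at its +y end and the sampling port on its side at y = +45 mm. Origin on the tube's axis above the jig's origin; y along the tube, z along the port. It can only turn about its axis.
- port_grip (a point): Point on the middle of the port's barrel, 56 mm from the tube's axis, to grip. The barrel is a steel cylinder 16 mm in diameter, reaching from a 26 mm square foot (32 mm from the tube's axis) to 72 mm from the tube's axis. z points outwards along the port, y along the tube.
- port_tip (a point): Centre of the open end of the sampling port, 72 mm from the tube's axis; z points outwards along the port.
- clamp_pad: The clamp screw's brass saddle pad, 33 x 24 mm, beneath the stirrup bridge over the tube. The origin is where the screw's axis meets the top of the tube, 101 mm above the bench when it just touches the tube. It goes down 5 mm per turn of the screw.
- clamp_screw (a joint): Turning of the clamp screw, rad: 0 = pad just touching the line, positive = tightened (clockwise from above), negative = backed off. Starts between 1.0 and 1.4, firmly clamped. The pad presses with about 50 N per radian past 0. Turning takes 0.12 N m, rising to 0.17 N m at 1 rad; the screw stays where it is left (stop only at 2.6 rad).
- clamp_handle (a point): Centre of the black T-handle bar on top of the clamp screw, about 166 mm above the bench, on the screw's vertical axis (x = 0, y = -105 mm of the jig). The bar is 66 mm long (point x), 14 mm wide (point y), 18 mm high, with parallel sides, and turns with the screw; the stirrup's boss is 19 mm below its underside.
- wattmeter: Bystander: grey-green instrument box 95 x 130 x 190 mm with a round dial, standing on the bench. Origin under its centre.
- mains_plug: Bystander: red round industrial plug, 62 mm in diameter, 118 mm high, standing on its face, white gland on top. Origin under its centre.
- spanner: Bystander: steel spanner 180 mm long lying on the bench. Origin under its middle.
- dummy_load: Bystander: dark finned coaxial load, 47 mm in diameter, 70 mm high, standing on the bench, connector up. Origin under its centre.

How it is judged:
By the outcome, as a careful person would: the job done as asked, in the order asked, and still so for the second after the job is handed in, with the robot touching nothing.
It also fails if it takes over 64 s, if anything falls off the work surface, if the arm or the gripper's body presses on something with over 40 N, if the wrist force passes 120 N, or if a joint passes its speed limit or range.

## Working session

There is one attempt and no reset: what is moved stays moved. The work goes in short steps, Python scripts to look and compute and a shell command to move; the robot and the scene stay as the last step left them, time stands still between calls to the robot, and variables do not carry over. Pictures are saved under pics/ and viewed, on a budget of 10 in all, crops included, one or two more only if the job needs it, and the job is handed in when it is done.

```bash
ls; mkdir -p pics; python3 - <<'E'
from plant import *
import numpy as np,cv2
s=observe();print({k:np.round(v,3) for k,v in s.items()})
for n in("scene","top"):
    d=read_camera(n);cv2.imwrite(f"pics/{n}0.png",cv2.cvtColor(d["pixels"],cv2.COLOR_RGB2BGR));np.savez(f"{n}0.npz",**d)
    print(n,d["intrinsics"],d["k1"],d["extrinsics"].round(4).tolist())
E
```

```text
pics
{'time_s': np.float64(0.0), 'q': array([-1.244,  0.261, -0.139,  1.173, -0.   ,  1.571]), 'qd': array([ 0.001, -0.001, -0.   ,  0.   ,  0.   ,  0.002]), 'joint_efforts': array([ 1.0000e-03, -4.0568e+01,  2.5392e+01,  1.9000e-02,  0.0000e+00,
        0.0000e+00]), 'eef_pos': array([ 0.168, -0.497,  0.404]), 'ee_rot': array([ 0.574,  0.412,  0.575, -0.412]), 'wrist_force': array([ 0.435, -0.122, -0.24 ]), 'torque': array([ 0.005, -0.017,  0.043]), 'opening': np.float64(0.086)}
scene [[424.52193845   0.         257.40482896]
 [  0.         424.52193845 184.62135534]
 [  0.           0.           1.        ]] -0.06775736866542968 [[0.8028, 0.5962, -0.0028, -0.5028], [0.3738, -0.507, -0.7767, -0.1432], [-0.4644, 0.6225, -0.6299, 1.552], [0.0, 0.0, 0.0, 1.0]]
top [[385.44979076   0.         262.77065728]
 [  0.         385.44979076 193.16577406]
 [  0.           0.           1.        ]] -0.007844068196839879 [[-0.0047, -0.9998, 0.0182, -0.0102], [-0.9939, 0.0026, -0.1105, 0.6424], [0.1104, -0.0186, -0.9937, 1.4636], [0.0, 0.0, 0.0, 1.0]]
```

View pics/scene0.png

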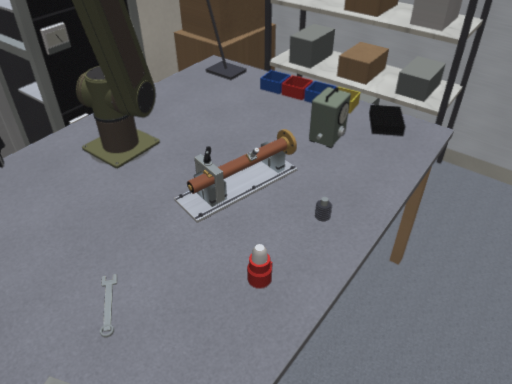

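View pics/top0.png

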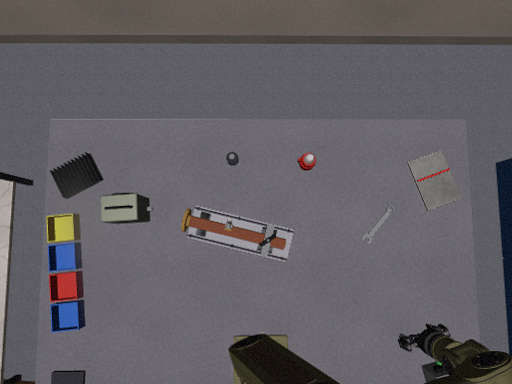

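The scene picture shows the jig around (240,175), with the handle at (207,155) and the port at (255,153). In the top view the jig is at (240,233), the handle at (268,239) and the port at (228,224). Next come an enlarged crop and the mask measurements.

```bash
cat > h.py <<'E'
import numpy as np,cv2
def load(n):return dict(np.load(n))
def ray(d,uv):
    uv=np.atleast_2d(uv).astype(float);K=d["intrinsics"];k=float(d["k1"])
    p=(uv-K[:2,2])/K[0,0];q=p.copy()
    for _ in range(8): q=p/(1+k*(q**2).sum(1,keepdims=True))
    E=d["extrinsics"];R=E[:3,:3];c=-R.T@E[:3,3]
    return c,np.c_[q,np.ones(len(q))]@R
def plane(d,uv,z):
    c,r=ray(d,uv);return c+r*((z-c[2])/r[:,2])[:,None]
def depthpts(d,uv):
    c,r=ray(d,uv);uv=np.atleast_2d(uv).astype(int);return c+r*d["depth"][uv[:,1],uv[:,0]][:,None]
def proj(d,P):
    E=d["extrinsics"];p=np.atleast_2d(P)@E[:3,:3].T+E[:3,3];q=p[:,:2]/p[:,2:]
    q=q*(1+float(d["k1"])*(q**2).sum(1,keepdims=True));return q*d["intrinsics"][0,0]+d["intrinsics"][:2,2]
E
python3 - <<'E'
from h import *
t=load("top0.npz");s=load("scene0.npz")
for n,d,b in(("top",t,(175,195,305,270)),("scene",s,(170,120,310,220))):
    im=d["pixels"];hsv=cv2.cvtColor(im,cv2.COLOR_RGB2HSV)
    x0,y0,x1,y1=b
    roi=np.zeros(im.shape[:2],bool);roi[y0:y1,x0:x1]=1
    cop=roi&(hsv[...,0]<14)&(hsv[...,1]>110)&(hsv[...,2]>60)
    v,u=np.nonzero(cop)
    P=depthpts(d,np.c_[u,v]);P=P[(P[:,2]>.07)&(P[:,2]<.11)]
    m=P.mean(0);w=np.linalg.svd(P[:,:2]-m[:2],full_matrices=0)[2][0]
    print(n,len(P),m.round(4),np.degrees(np.arctan2(w[1],w[0])),P[:,2].max())
    # points above tube
    v,u=np.nonzero(roi);Q=depthpts(d,np.c_[u,v]);
    for lo,hi in((.11,.14),(.125,.142),(.15,.19)):
        k=(Q[:,2]>lo)&(Q[:,2]<hi);print(lo,k.sum(),Q[k].mean(0).round(4) if k.any() else '')
    k=(Q[:,2]>.15)&(Q[:,2]<.19);H=Q[k]
    if len(H)>5:
        a=np.linalg.svd(H[:,:2]-H[:,:2].mean(0),full_matrices=0)[2][0];print('bar ang',np.degrees(np.arctan2(a[1],a[0])),np.c_[u,v][k].mean(0))
a=cv2.resize(t["pixels"][195:270,175:305],(780,450),interpolation=cv2.INTER_CUBIC)
cv2.imwrite("pics/ctop.png",a[...,::-1])
b=cv2.resize(s["pixels"][120:220,170:310],(770,550),interpolation=cv2.INTER_CUBIC)
cv2.imwrite("pics/cscene.png",b[...,::-1])
E
```

```text
top 866 [0.4936 0.0962 0.0967] 75.89629018839352 0.10871438925137267
0.11 283 [0.487  0.0612 0.1294]
0.125 221 [0.4738 0.0085 0.1335]
0.15 79 [ 0.4624 -0.0245  0.1735]
bar ang 123.88609166526267 [267.16455696 240.11392405]
scene 920 [0.5044 0.0774 0.0925] -104.1818127805184 0.1077150908286344
0.11 433 [0.4939 0.0366 0.1275]
0.125 279 [ 0.4822 -0.007   0.1338]
0.15 99 [ 0.4705 -0.0296  0.1713]
bar ang -56.309314805648555 [207.09090909 154.68686869]
```

View pics/ctop.png

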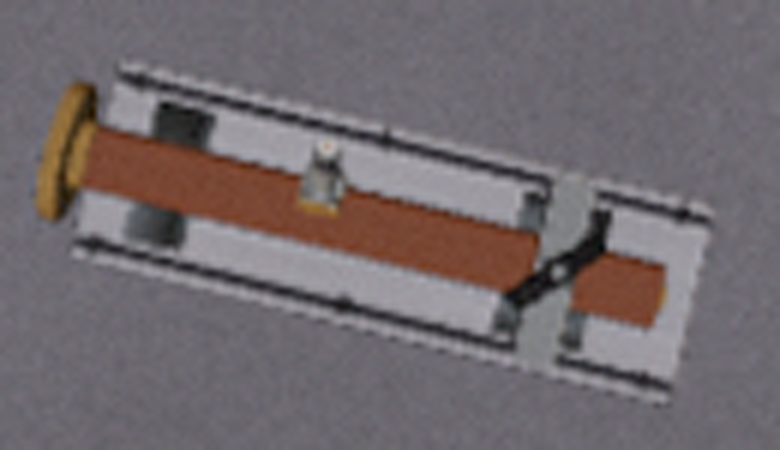

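View pics/cscene.png

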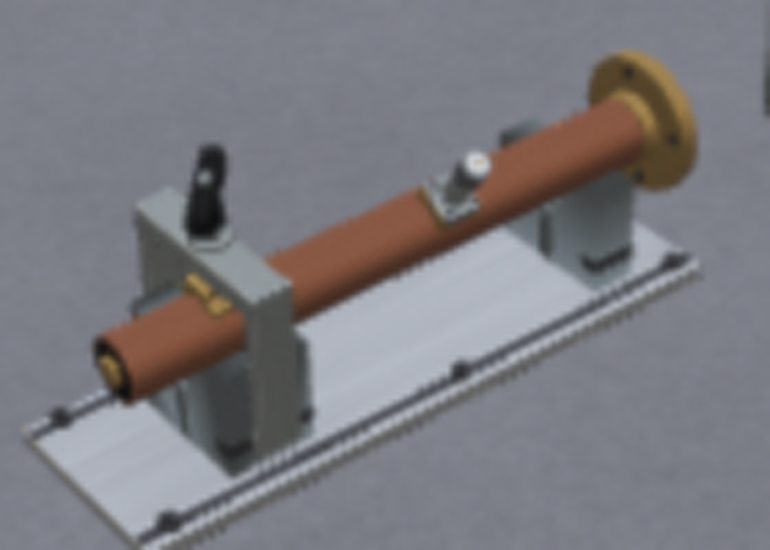

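The top crop shows the bar running (510,300) to (605,225) with its centre dot at (558,270), and the port tip at (327,147). In the scene crop the dot is at (207,178) and the tip at (478,163). I'll triangulate these points.

```bash
python3 - <<'E'
from h import *
from scipy.spatial.transform import Rotation as R
t=load("top0.npz");s=load("scene0.npz")
T=lambda u,v:(175+(u+.5)/6-.5,195+(v+.5)/6-.5)
S=lambda u,v:(170+(u+.5)/5.5-.5,120+(v+.5)/5.5-.5)
def tri(a,b):
    c1,r1=ray(t,a);c2,r2=ray(s,b);r1=r1[0];r2=r2[0]
    k=np.linalg.lstsq(np.c_[r1,-r2],c2-c1,rcond=None)[0];p,q=c1+k[0]*r1,c2+k[1]*r2
    return (p+q)/2,np.linalg.norm(p-q)
h,e=tri(T(558,270),S(207,178));print("handle",h.round(4),e)
tip,e=tri(T(327,147),S(478,163));print("tip",tip.round(4),e)
E1=plane(t,[T(510,300),T(605,225)],.175);d=E1[1]-E1[0];print("bar",E1.round(4).tolist(),np.degrees(np.arctan2(d[1],d[0])),np.linalg.norm(d))
# plate long edges at z=.012
for a,b in(((120,65),(712,207)),((75,255),(668,400))):
    P=plane(t,[T(*a),T(*b)],.012);d=P[0]-P[1];print("edge",P.round(4).tolist(),np.degrees(np.arctan2(d[1],d[0])),np.linalg.norm(d))
P=plane(t,[T(120,65),T(712,207),T(75,255),T(668,400)],.012);c=P.mean(0);d=P[0]-P[1]+P[2]-P[3];y=d[:2]/np.linalg.norm(d[:2]);x=np.array([y[1],-y[0]])
print("jig",c.round(4),"yaw",np.degrees(np.arctan2(x[1],x[0])))
for n,p in(("h",h),("tip",tip)): print(n,"in jig",((p[:2]-c[:2])@x).round(4),((p[:2]-c[:2])@y).round(4))
X=(tip[:2]-c[:2])@x;print("roll",np.arctan2(X,tip[2]-.08),np.arcsin(np.clip(X/.072,-1,1)))
print("screw from jig",c[:2]-.105*y,"axis pt",c[:2]+.045*y)
from plant import observe
print(R.from_quat(observe()["ee_rot"],scalar_first=True).as_matrix().round(3))
E
```

```text
handle [ 0.4653 -0.0249  0.1757] 0.0028932279101308153
tip [0.5387 0.1116 0.1396] 0.002935178644218274
bar [[0.4471, 0.002, 0.175], [0.4901, -0.0534, 0.175]] -52.205904942226894 0.07012054932381223
edge [[0.5973, 0.255, 0.012], [0.5031, -0.1318, 0.012]] 76.3107980467266 0.39803118024680817
edge [[0.4739, 0.2823, 0.012], [0.3789, -0.1016, 0.012]] 76.10304625557127 0.39543951868513394
jig [0.4883 0.076  0.012 ] yaw -13.792738565420596
h in jig 0.0017 -0.1035
tip in jig 0.0405 0.0466
roll 0.5964561756823845 0.597199714984323
screw from jig [ 0.46324193 -0.02600026] axis pt [0.49900349 0.11967442]
[[-0.001  0.947  0.321]
 [ 0.002  0.321 -0.947]
 [-1.     0.    -0.002]]
```

The measurements agree: jig yaw is about -13.8°, the screw is at (0.464,-0.0255), the bar lies at -52°, and roll is about 0.60. Next I move over the handle with the jaws square to the bar.

```bash
python3 -m handwheel '[[0,4,6,0,0,0,0.18],[0,8,12,0,0,0,0.36],[0,12,18,0,0,0,0.54],[0,16,24,0,0,0,0.72],[0,20,30,0,0,0,0.9],[0,24,36,0,0,0,1.08],[0,28,42,0,0,0,1.26],[0,29.5,47.2,0,0,0,1.44]]' 30; python3 -c "
from plant import *;s=observe();print(s['q'].round(3))
from scipy.spatial.transform import Rotation as R
print(R.from_quat(s['ee_rot'],scalar_first=True).as_matrix().round(3))"
```

```text
time_s: 1.1
eef_pos: [0.4393, -0.0749, 0.4037]
ee_rot: [0.703, -0.071, 0.704, 0.071]
wrist_force: [1.2, -0.4, -0.6]
opening: 0.0856
[-1.690e-01  1.250e-01 -3.140e-01  1.133e+00 -1.000e-03  1.200e+00]
[[-0.001 -0.201  0.98 ]
 [-0.001  0.98   0.201]
 [-1.    -0.    -0.001]]
```

```bash
python3 -m handwheel '[[0,2.5,4.9,0,0,0,0.18],[0,2.5,4.9,0,0,0,0.36],[0,2.5,4.9,-2,0,0,0.457],[0,2.5,4.9,-2,0,0,0.457]]'; python3 - <<'E'
from plant import *
from h import *
from scipy.spatial.transform import Rotation as R
s=observe();M=R.from_quat(s['ee_rot'],scalar_first=True).as_matrix();print(s['eef_pos'],np.degrees(np.arctan2(M[1,2],M[0,2])),s['q'].round(2))
for n in("scene","top"):
    d=read_camera(n);np.savez(n+"1.npz",**d)
    c=proj(d,[[.464,-.0255,.17]])[0];x,y=int(c[0]),int(c[1]);print(n,c)
    im=cv2.resize(d["pixels"][y-45:y+45,x-45:x+45],(400,400),interpolation=cv2.INTER_CUBIC);globals()[n]=im
cv2.imwrite("pics/c1.png",np.hstack([scene,top])[...,::-1])
E
```

```text
time_s: 1.6
eef_pos: [0.4634, -0.0256, 0.3823]
ee_rot: [0.667, -0.228, 0.671, 0.229]
wrist_force: [0.0, 0.7, -0.8]
opening: 0.0858
[ 0.46344265 -0.02560108  0.38229067] 37.72236276037213 [-0.05  0.17 -0.32  1.09 -0.    0.86]
scene [206.39967897 153.56155291]
top [267.41126506 239.64190123]
```

View pics/c1.png

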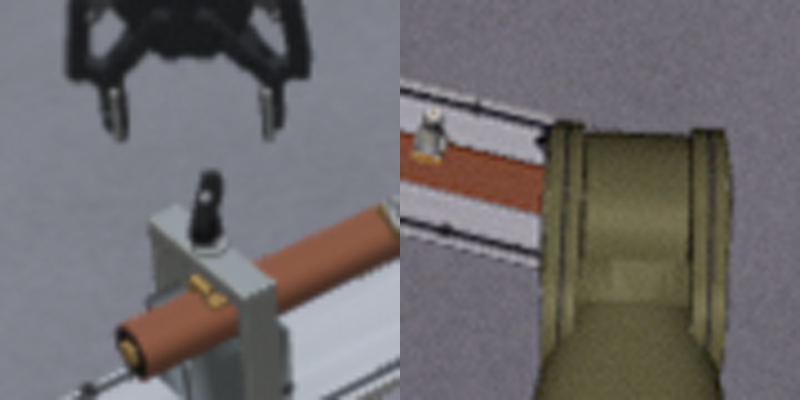

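The scene view shows the fingertips at (118,138) and (268,135) straddling the handle at (207,180), which is consistent to about 2 mm. The top view of the handle is blocked by the arm. I descend and grip.

```bash
python3 -m handwheel '[[0,0.15,0.05,-3,0,0,0],[0,0.15,0.05,-6,0,0,0],[160,0.15,0.05,-6,0,0,0],[255,0.15,0.05,-6,0,0,0],[255,0.15,0.05,-6,0,0,0],[255,0.15,0.05,-6,0,0,0],[255,0.15,0.05,-6,0,0,0]]' 40
```

```text
time_s: 2.58
eef_pos: [0.4659, -0.0257, 0.3251]
ee_rot: [0.669, -0.229, 0.669, 0.227]
wrist_force: [-1.9, -0.9, 5.0]
opening: 0.0162
```

```bash
python3 -m handwheel '[[255,0,0,0,0,0,0],[255,0,0,0,0,0,0]]' 40
```

```text
time_s: 2.82
eef_pos: [0.4658, -0.0257, 0.3252]
ee_rot: [0.669, -0.229, 0.669, 0.227]
wrist_force: [-0.5, -0.3, 0.2]
opening: 0.0161
```

```bash
python3 -m handwheel '[[255,0,0,0,0,0,0.17],[255,0,0,0,0,0,0.34],[255,0,0,0,0,0,0.51],[255,0,0,0,0,0,0.68],[255,0,0,0,0,0,0.85],[255,0,0,0,0,0,1.02],[255,0,0,0,0,0,1.19],[255,0,0,0,0,0,1.36]]' 40; python3 -c "
from plant import *;s=observe();print(s['q'].round(3),s['torque'])"
```

```text
time_s: 3.82
eef_pos: [0.4659, -0.025, 0.3261]
ee_rot: [-0.377, 0.6, -0.374, -0.599]
wrist_force: [-2.0, 4.5, 5.5]
opening: 0.0167
[-0.055  0.211 -0.421  0.936  0.003 -0.506] [ 0.82184748  0.45851484 -0.13359391]
```

```bash
python3 -m handwheel '[[255,0,0,0,0,0,0.16],[255,0,0,0,0,0,0.32],[255,0,0,0,0,0,0.34],[0,0,0,0,0,0,0.34],[0,0,0,0,0,0,0.34],[0,0,0,0,0,0,0.34],[0,0,0,4,0,0,0.34],[0,0,0,8,0,0,0.34]]' 40; python3 -c "
from plant import *;s=observe();print(s['q'].round(3),s['torque'])"
```

```text
time_s: 4.82
eef_pos: [0.4657, -0.025, 0.4066]
ee_rot: [0.27, -0.654, 0.267, 0.654]
wrist_force: [0.3, -0.0, 0.3]
opening: 0.0856
[-0.055  0.159 -0.266  1.146  0.004 -0.846] [ 0.01446444 -0.03968766  0.01477713]
```

The screw has been turned back 1.70 rad and released. Next is the port, with the jaws across the jig.

```bash
python3 -m handwheel '[[0,2,5,0,0,0,0.18],[0,4,10,0,0,0,0.36],[0,5.3,14,0,0,0,0.54],[0,5.3,14,-5,0,0,0.54],[0,5.3,14,-5,0,0,0.54]]' 25; python3 - <<'E'
from plant import *
from h import *
from scipy.spatial.transform import Rotation as R
s=observe();M=R.from_quat(s['ee_rot'],scalar_first=True).as_matrix();print(s['eef_pos'],np.degrees(np.arctan2(M[1,2],M[0,2])),s['q'].round(2))
d=read_camera("scene");np.savez("scene2.npz",**d)
im=cv2.resize(d["pixels"][80:220,160:320],(800,600*7//6*8//8),interpolation=cv2.INTER_CUBIC)[:600]
cv2.imwrite("pics/c2.png",cv2.resize(d["pixels"][90:210,160:320],(800,600),interpolation=cv2.INTER_CUBIC)[...,::-1])
E
```

```text
time_s: 5.45
eef_pos: [0.5168, 0.1151, 0.3531]
ee_rot: [0.084, -0.698, 0.084, 0.706]
wrist_force: [0.3, 0.2, 0.9]
opening: 0.0855
[0.51675512 0.11507694 0.35305256] 166.31469130232847 [ 0.22  0.3  -0.22  1.06  0.   -1.11]
```

View pics/c2.png

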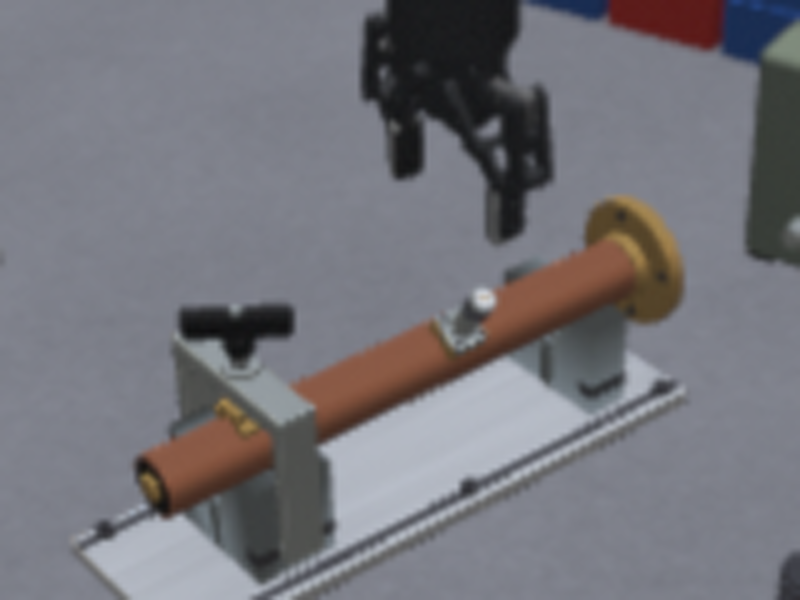

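The scene view shows the handle turned, the port tip at (482,300), and the fingers at (405,178) and (505,240) spanning it. I lower, sweep to the axis and close.

```bash
python3 -m handwheel '[[0,0.2,0,-3,0,0,0],[0,0.2,0,-6.6,0,0,0],[0,0.2,0,-6.6,0,0,0],[0,-0.8,0.2,-6.6,0,0,0],[0,-1.7,0.45,-6.6,0,0,0],[0,-1.7,0.45,-6.6,0,0,0]]' 25
```

```text
time_s: 6.25
eef_pos: [0.5018, 0.1197, 0.2918]
ee_rot: [-0.085, 0.702, -0.083, -0.702]
wrist_force: [3.3, -1.3, 1.6]
opening: 0.0855
```

```bash
python3 -m handwheel '[[80,-0.15,0,0,0,0,0],[130,-0.15,0,0,0,0,0],[180,-0.15,0,0,0,0,0],[255,-0.15,0,0.1,0,0,0],[255,-0.15,0,0.1,0,0,0],[255,-0.15,0,0.1,0,0,0],[255,-0.15,0,0.1,0,0,0]]' 25;  python3 - <<'E'
from plant import *
from h import *
d=read_camera("scene");np.savez("scene3.npz",**d)
cv2.imwrite("pics/c3.png",cv2.resize(d["pixels"][120:190,200:300],(800,560),interpolation=cv2.INTER_CUBIC)[...,::-1])
E
```

```text
time_s: 7.12
eef_pos: [0.5003, 0.1195, 0.2922]
ee_rot: [0.085, -0.702, 0.084, 0.702]
wrist_force: [4.5, -1.8, -6.3]
opening: 0.0151
```

View pics/c3.png

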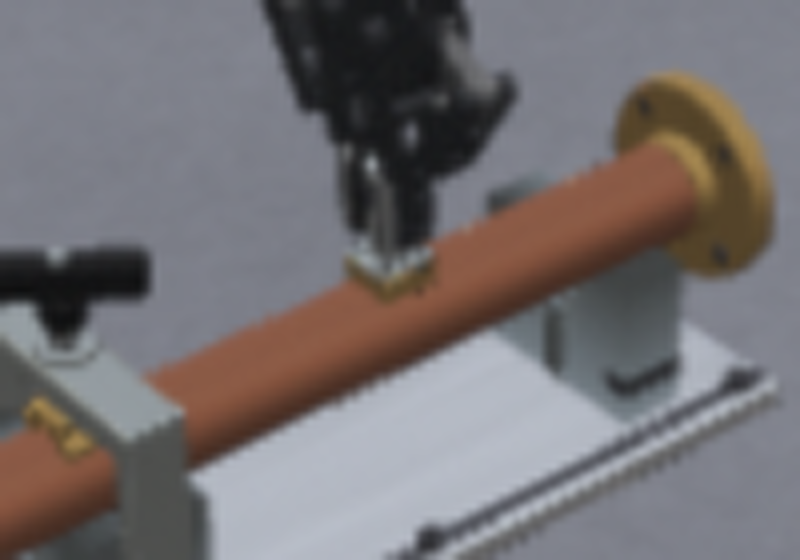

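The port looks upright between the pads at (385,240). I release, go back over the handle and measure with both cameras from there.

```bash
python3 -m handwheel '[[0,0,0,0,0,0,0],[0,0,0,0,0,0,0],[0,0,0,0,0,0,0],[0,0,0,6,0,0,0],[0,0,0,11,0,0,0],[0,-1,-5,11,0,0,-0.18],[0,-2.5,-10,11,0,0,-0.36],[0,-3.45,-14.45,11,0,0,-0.54]]' 25;  python3 -m handwheel '[[0,0,0,0,0,0,0]]';python3 - <<'E'
from plant import *
from h import *
from scipy.spatial.transform import Rotation as R
s=observe();M=R.from_quat(s['ee_rot'],scalar_first=True).as_matrix();print(s['eef_pos'],np.degrees(np.arctan2(M[1,2],M[0,2])),s['q'].round(2))
for n in("top","scene"):
    d=read_camera(n);np.savez(n+"4.npz",**d)
    x,y=np.round(proj(d,[[.5,.1195,.13]])[0]).astype(int);print(n,x,y)
    globals()[n]=cv2.resize(d["pixels"][y-25:y+25,x-20:x+20],(400,500),interpolation=cv2.INTER_CUBIC)
cv2.imwrite("pics/c4.png",np.hstack([top,scene])[...,::-1])
E
```

```text
time_s: 8.18
eef_pos: [0.4647, -0.0261, 0.4025]
ee_rot: [0.271, -0.653, 0.27, 0.653]
wrist_force: [0.7, -0.1, 0.7]
opening: 0.0853
time_s: 8.3
eef_pos: [0.4636, -0.0281, 0.4028]
ee_rot: [0.273, -0.653, 0.271, 0.653]
wrist_force: [1.0, -0.1, 0.2]
opening: 0.0855
[ 0.4636354  -0.02814642  0.4027501 ] 134.76706447032925 [-0.06  0.16 -0.28  1.14  0.   -0.84]
top 227 230
scene 248 147
```

View pics/c4.png

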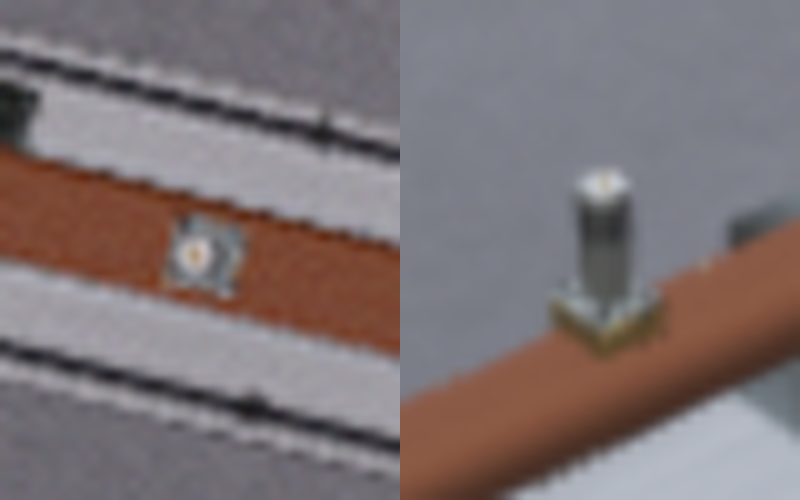

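In the top view the port tip is at (195,256) on its foot centred at about (205,255). In the scene view the barrel stands plumb with its tip at (604,184). I'll quantify this against the tube's silhouette in the same pictures.

```bash
python3 - <<'E'
from h import *
yaw=np.radians(-13.8);x=np.array([np.cos(yaw),np.sin(yaw),0]);y=np.array([-x[1],x[0],0]);O=np.array([.489,.076,0])
for n,tipc,off in(("top",(226.05,230.1),None),("scene",(247.9,139.9),None)):
    d=load(n+"4.npz");im=d["pixels"];hsv=cv2.cvtColor(im,cv2.COLOR_RGB2HSV)
    cop=(hsv[...,0]<14)&(hsv[...,1]>100)&(hsv[...,2]>50)
    c=ray(d,[0,0])[0]
    # per-pixel angle about tube axis as seen from the camera: slope in jig x-z plane
    v,u=np.nonzero(cop);P=plane(d,np.c_[u,v],.08)-O;X=P@x;Y=P@y
    k=(abs(X)<.05)&(Y>-.04)&(Y<.115)&(abs(Y-.045)>.03)
    cj=np.array([(c-O)@x,c[2]-.08])
    lo,hi=[],[]
    for b in np.arange(-.04,.115,.004):
        m=k&(Y>=b)&(Y<b+.004)
        if m.sum()>5: lo.append((b,X[m].min()));hi.append((b,X[m].max()))
    lo=np.array(lo);hi=np.array(hi)
    L=np.polyval(np.polyfit(*lo.T,1),.045);H=np.polyval(np.polyfit(*hi.T,1),.045)
    D=np.hypot(*cj);a=np.arcsin(.0205/D);be=np.arctan2(cj[0],cj[1])
    pl,ph=[cj[0]-cj[1]*np.tan(be+s*a) for s in(1,-1)]
    dx=((L-pl)+(H-ph))/2
    r=ray(d,tipc)[1][0];rx,rz=r@x,r[2]
    # ray point in jig x-z ; find roll: |(x-dx,z)|=.072
    from scipy.optimize import brentq
    f=lambda q:(cj[0]-dx-.072*np.sin(q))*rz-(cj[1]-.072*np.cos(q))*rx
    t=(.0)
    print(n,"obs",L.round(4),H.round(4),"pred",pl.round(4),ph.round(4),"dx",dx.round(4),"roll",brentq(f,-.4,.4), "roll w/o dx",(lambda g:brentq(g,-.4,.4))(lambda q:(cj[0]-.072*np.sin(q))*rz-(cj[1]-.072*np.cos(q))*rx))
E
```

```text
top obs -0.0169 0.0175 pred -0.0205 0.0205 dx 0.0003 roll -0.028284675405967425 roll w/o dx -0.024185327674928325
scene obs -0.0234 0.0229 pred -0.0311 0.0299 dx 0.0003 roll -0.025027052488504977 roll w/o dx -0.0203847817159264
```

```bash
python3 - <<'E'
from h import *
for n,p in(("top",(226.05,230.1)),("scene",(247.9,139.9))):
    d=load(n+"4.npz");x,y=np.round(p).astype(int)
    g=d["pixels"][y-5:y+7,x-5:x+7].astype(float).min(2);g8=d["pixels"][y-5:y+7,x-5:x+7].astype(int).mean(2).astype(int)
    print(n,x-5,y-5);print(g8)
    for th in(150,170,190):
        w=np.clip(g-th,0,None);v,u=np.mgrid[y-5:y+7,x-5:x+7];
        if w.sum():print(th,(u*w).sum()/w.sum(),(v*w).sum()/w.sum())
    for r in(-.05,0,.05):
        ya=np.radians(-13.8);X=np.array([np.cos(ya),np.sin(ya)]);Y=np.array([-X[1],X[0]])
        q=np.array([.4893,.076])+.045*Y+.072*np.sin(r)*X;print(r,proj(d,[[*q,.08+.072*np.cos(r)]]))
E
```

```text
top 221 225
[[ 84  81  78  70  68  65  60  64  61 102 140 150]
 [ 80  83  84  73  68  96  96  81  72  65  52  68]
 [ 80  80  86  98  75 121 123 110 103  90  86  81]
 [ 85  82  80 112 112 134 133 121 122 108  99  84]
 [ 79  78  82 116 162 169 181 105 117 120  88  79]
 [ 78  82  90 132 178 149 182 119 100 137  99  77]
 [ 75  81  90 107 166 165 161 100 112 119  91  78]
 [ 83  74 102 102 124 147 121 100 121 102  80  85]
 [ 78  79 105 112 124 111 122 114 114  80  77  80]
 [124 106 102  84  72  86  81  93 131  94  78  82]
 [170 153 146 129 120 105  97  83  75  73  78  82]
 [162 163 166 166 165 154 149 127 121 103 105  87]]
150 224.90196078431373 231.97058823529412
170 226.68421052631578 229.57894736842104
-0.05 [[225.98755261 230.54259023]]
0 [[226.23384694 229.55054134]]
0.05 [[226.48386278 228.55990967]]
scene 243 135
[[129 127 128 129 130 130 130 129 127 127 127 128]
 [129 128 129 129 130 131 130 129 128 127 126 127]
 [128 128 129 130 131 131 131 131 129 128 127 129]
 [129 130 131 133 136 137 138 131 131 130 128 130]
 [130 131 134 150 171 169 178 144 130 129 129 128]
 [129 130 140 174 198 182 196 167 132 128 129 129]
 [129 127 119 133 170 168 144 115 127 129 129 129]
 [129 126 106  88 110 111  93  80 116 128 128 129]
 [129 126 107  63  70  70  60  71 114 128 129 131]
 [128 126 109  59  62  60  52  70 109 128 129 130]
 [127 127 116  64  62  61  53  74 108 129 131 130]
 [128 126 119  75  72  72  68  81 113 129 131 129]]
150 247.890756302521 139.89915966386553
170 248.03508771929825 139.9298245614035
190 247.75 140.0
-0.05 [[246.72694679 140.02746002]]
0 [[247.45779927 140.49655931]]
0.05 [[248.19213855 141.01678829]]
```

The tip centroids bracket roll 0 within about ±0.03 rad (top gives about -0.02, scene +0.03), so the port is upright. I grip the handle again.

```bash
python3 -m handwheel '[[0,0.2,0.3,-4,0,0,0],[0,0.2,0.3,-7.8,0,0,0],[0,0.2,0.3,-7.8,0,0,0],[255,0.2,0.3,-7.8,0,0,0],[255,0.2,0.3,-7.8,0,0,0],[255,0.2,0.3,-7.8,0,0,0],[255,0.2,0.3,-7.8,0,0,0],[255,0.2,0.3,-7.8,0,0,0]]' 40; python3 -m handwheel '[[255,0,0,0,0,0,-0.17],[255,0,0,0,0,0,-0.34],[255,0,0,0,0,0,-0.51],[255,0,0,0,0,0,-0.68],[255,0,0,0,0,0,-0.85],[255,0,0,0,0,0,-1.02],[255,0,0,0,0,0,-1.19],[255,0,0,0,0,0,-1.36]]' 40; python3 -c "
from plant import *;s=observe();print(s['q'].round(3),s['torque'])"
```

```text
time_s: 9.4
eef_pos: [0.4667, -0.0233, 0.3257]
ee_rot: [-0.272, 0.654, -0.269, -0.653]
wrist_force: [-0.8, 0.8, 4.9]
opening: 0.0163
time_s: 10.4
eef_pos: [0.4669, -0.0248, 0.325]
ee_rot: [0.622, -0.339, 0.622, 0.333]
wrist_force: [2.3, -8.2, -5.5]
opening: 0.0161
[-0.051  0.213 -0.421  0.933 -0.008  0.53 ] [-1.52022116 -0.41683837  0.22716145]
```

```bash
python3 -m handwheel '[[255,0,0,0,0,0,-0.16],[255,0,0,0,0,0,-0.32],[255,0,0,0,0,0,-0.48],[255,0,0,0,0,0,-0.48],[0,0,0,0,0,0,-0.48],[0,0,0,0,0,0,-0.48],[0,0,0,4,0,0,-0.48],[0,0,0,9,0,0,-0.48]]' 40; python3 - <<'E'
from plant import *
from h import *
s=observe();print(s['q'].round(3),s['eef_pos'])
for n in("top","scene"):
    d=read_camera(n);np.savez(n+"5.npz",**d)
    x,y=np.round(proj(d,[[.5,.1195,.152]])[0]).astype(int)
    x,y=(226,230) if n=="top" else (248,140)
    g=d["pixels"][y-5:y+7,x-5:x+7].astype(float).min(2);w=np.clip(g-150,0,None);w[9:]=0;v,u=np.mgrid[y-5:y+7,x-5:x+7]
    print(n,(u*w).sum()/w.sum(),(v*w).sum()/w.sum())
    o=load(n+"4.npz");g=o["pixels"][y-5:y+7,x-5:x+7].astype(float).min(2);w=np.clip(g-150,0,None);w[9:]=0
    print("before",(u*w).sum()/w.sum(),(v*w).sum()/w.sum())
    b=(175,195,305,293) if n=="top" else(160,90,320,210)
    globals()[n]=cv2.resize(d["pixels"][b[1]:b[3],b[0]:b[2]],(400,300),interpolation=cv2.INTER_CUBIC)
cv2.imwrite("pics/c5.png",np.hstack([top,scene])[...,::-1])
E
```

```text
time_s: 11.4
eef_pos: [0.4664, -0.0245, 0.4153]
ee_rot: [0.682, -0.181, 0.686, 0.176]
wrist_force: [1.1, -0.8, 0.2]
opening: 0.085
[-0.05   0.158 -0.244  1.172 -0.008  1.01 ] [ 0.46640664 -0.0245226   0.41526064]
top 226.09848484848484 229.84848484848484
before 226.13076923076923 229.80769230769232
scene 247.88306451612902 139.8951612903226
before 247.890756302521 139.89915966386553
```

View pics/c5.png

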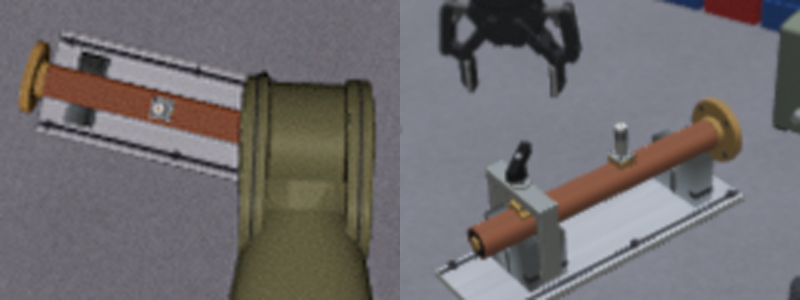

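The handle at (518,160) is back just past its starting angle, the port at (621,140) is upright and did not move during clamping, and the gripper is clear.

```bash
python3 -c "
from plant import *;print(job_done())"
```

```text
the job is handed in; nothing more can be done
None
```

The port now points straight up and the line is clamped again, handed in at about 11.5 s of the 64 s allowed. I viewed 9 of the 10 pictures.

- **Freeing the line:** I backed the clamp screw off 1.70 rad, about 0.27 of a turn.
- **Turning the port:** I swept it upright from about 0.60 rad and squared it between vertical jaws.
- **Clamping again:** I tightened the screw by about 1.84 rad, roughly 0.14 rad past where it started, then let go and lifted clear.

**Last checks:**
- **Port angle:** The two cameras differ slightly. The top view puts the roll at about -0.02 rad. In the scene view, the tip's column reads about +0.03 rad and its row about -0.05 rad. I took that as 0 within about 0.03 rad.
- **After clamping:** The port tip moved less than 0.1 pixel while the screw was tightened.
- **Screw:** I judged firmness from the angle turned, plus a torque reading of 0.23 N m partway through. I did not test the clamp by pushing on the port.
- **Bystanders:** The arm's path stayed away from the other items, but I did not measure them again afterwards.

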